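Tension the scroll saw blade and bring the hold-down onto the work

ROBOT

A 7-joint arm with a two-finger parallel gripper is mounted at the origin on the work surface. World frame = base frame: x ahead of the robot, y to its left, z up, the work surface at z = 0. Lengths are in m, angles in rad, forces in N, time in s.
With the tool pointing down it reaches from about 0.425 to 0.875 m from the base axis. Payload 4.7 kg.
Tool frame: the origin (TCP) lies on the centre line of the jaws, within the pads' length; the fingertips stand 14 mm ahead of it and the grasp point (between the pads) lies 5 mm behind it; z points along the fingers, x is the direction in which the jaws open and shut, and the axes are right-handed (so a half turn about z gives the same grasp; the last joint's range is limited). The gripper opens to 87 mm and grips with 3 to 60 N. Pads are 19 mm wide; open, the fingers measure 117 mm over their backs; the gripper's body (75 mm by 190 mm) begins 51 mm behind the grasp point.
Start: joints at [1.343, 0.321, -0.07, 1.45, 0.023, 1.371, -0.057], TCP at [0.156, -0.631, 0.237] pointing down, gripper open.
Joint ranges: [-2.86, 2.86], [-0.3, 2.09], [-1.38, 1.24], [0.06, 2.45], [-1.56, 4.7], [0.09, 2.05], [-2.69, 2.69]. Speed limits (rad/s): [2.57, 2.57, 3.14, 3.14, 3.14, 3.14, 3.14].

INTERFACE

Orientations are given as a rotation vector (axis times angle).
In Python, from bench import ctrl gives the robot as it stands.
- The arm moves only by the tool drive_tool, never from a script. Its argument "rows" is a list that holds one entry, the list of rows, each a list of 5 numbers: the shift along the tool's x, y, z scaled (see below), then the turn about the tool's z scaled (see below), then the closure in counts, from 0 (fully open) to 255 (shut). In form: [[[dx, dy, dz, spin, jaw], ...]]. A call has 1 to 20 rows; each row is the pose to reach, as a shift and turn from the pose commanded when the call began, along the tool's axes at that moment, turning the shorter way round; what a row does not reach only later rows make up. The controller multiplies each number of a shift by 300 mm and each number of a turn by pi rad. A row lasts 1/8 s, in which the tool goes at most 62.5 mm and 10.7 degrees, less where a joint would pass 70% of its speed; a pose out of reach is approached as far as the arm can. A call with a number of a shift or a turn outside -1 to 1 is refused whole. A call with a gripper value outside its range is refused whole. The fingers move at their own pace and stop on an object; "grip_force" is the grip in N (left out, the last holds). Time passes only in rows, so rows that repeat a pose let the fingers close. It gives the time, the measured TCP pose, the force and the opening at its end, in the units of the state.
- ctrl.get_state(): the state, without advancing time (a new reading comes with each control period).
- ctrl.get_image(name): name is "scene" or "side" or "wrist"; returns a dict with "img" (480x640x3 uint8, blue, green, red), "camera_matrix" (3x3 intrinsics, pixels), "R" (3x3) and "t" (3): a world point X has camera coordinates R X + t. Camera axes: x right, y down, z forward; pixel columns grow to the right and rows downward; lengths in m; the calibration is good to about 2 mm. A picture is of the moment at which its call begins. There is no depth.
- ctrl.close_job(): hands the job in, once; it reports no verdict.
The state is a dict: "time": time; "joint_positions": joint angles; "qd": joint speeds; "joint_torque": joint torques, N m; "position": TCP position; "tool_rot": TCP orientation; "ft_force": force on the tool from outside, world axes, zero at the start; "torque": the same for the moment, N m; "grip_width": opening from 0.0 (shut) to 1.0 (fully open).
Only numpy, scipy, OpenCV 4.12 (cv2) and the standard library are available. Lean on these libraries where they do the work, as an engineer would, in place of code of your own. Each camera call takes 0.05 s, during which the arm holds its last target.

TASK

The scroll saw's blade has been threaded through the plywood panel and hooked on, but it is still slack: wind the tension wheel at the rear of the upper arm clockwise until it comes up firm, about 0.7 N m, without overstraining the blade. Then push the hold-down down until its forked foot rests lightly on the panel and let go, leaving the panel and the things lying around the saw where they are.

Things in the scene. Friction and masses are not known exactly. Their poses are not given: they have to be found in the camera images.
- saw: bench scroll saw bolted to the bench, grey castings, 610 mm long, 230 mm wide, upper arm's top 258 mm above the bench. Origin on the bench under its middle, z up, y along the saw from the blade (front, y = -230 mm) to the tension wheel (rear, y = +230 mm). Steel table top 150 mm above the bench
- tension_wheel: black six-lobed wheel on top of the saw's rear end, 62 mm across the lobes, 24 mm thick, axis upright; origin on the axis at half its thickness, 296 mm above the bench, z up. Tightens CLOCKWISE seen from above (negative about z), does not rise or sink, stays where left. 26 mm clear below it to the arm. Grip it from above at any angle, wind in several grasps of up to 1.5 rad
- tension_spring: stack of spring washers, 23 mm diameter, 12 mm high, under the wheel's hub. Turning the wheel: slack, its lock insert drags 0.4 N m; after an unknown 0.4 to 3 rad the hub takes up the spring and it climbs 0.3 N m per rad. Firm is 0.7 N m, 0.3 above the slack drag (0.62 to 0.78 is well; 28 N on the spring); over 0.9 overstrains. Judge it while turning slowly: at rest the drag hides it
- hold_down: hold-down at the front of the upper arm: round black knob 25 mm diameter, 22 mm high, on a 10 mm upright rod with a forked steel foot at the bottom. Origin in the middle of the knob, z up. It slides straight up and down in a bracket, held by 5 N of friction, and stays where it is left. The bracket's top is 255 mm above the bench. It starts raised, foot 20 to 38 mm above the panel
- hold_down_sole (a point): middle of the underside of the hold-down's forked foot, 129 mm below the middle of the knob and 45 mm behind it (saw's +y); the foot's two tines pass either side of the blade
- panel: loose plywood panel 160 x 120 x 12 mm with a pencilled circle, lying on the saw table, the blade running through its pilot hole; origin at the underside of the pilot hole (middle of the panel), z up; its top is 162 mm above the bench
- screwdriver: bystander: screwdriver 130 mm long on the saw table behind the panel
- wrench: bystander: spanner 170 mm long on the bench
- glue: bystander: yellow bottle 52 mm diameter, 150 mm high
- jar: bystander: small glass jar 60 mm diameter, 75 mm high
- mug: bystander: mug 80 mm diameter, 90 mm high
- sanding_block: bystander: cork sanding block 70 x 110 x 35 mm
- offcut: bystander: wood offcut 60 x 130 x 18 mm
There are look-alikes about, which are no part of the job. There is more than one size of the panel; the one meant has the size given above.

How it is judged:
On the way, in this order (a step that is already met when the one before it is completed fails the run):
1. the tension wheel has been wound firm: its hub bears on the tension spring with 19 to 38 N (contact force between tension_wheel and tension_spring between 19 and 38 N), for 0.3 s.
2. then the hold-down's foot is down on the panel (z of hold_down_sole in the frame of panel below 0.014 m), for 0.2 s.
At the end, for the whole second after the job is handed in: the wheel's hub bears on the tension spring with 19 to 38 N (a winding torque of 0.6 to 0.8 N m), the hold-down's sole is within 2 mm of the panel's top, the panel lies still within 15 mm of where it was, and the robot has let go (all of step 1 and z of hold_down_sole in the frame of panel below 0.014 m and linear speed of panel below 0.01 m/s and distance of panel from where it was at the start of the episode below 0.015 m); the robot touches nothing.
It fails at once if the blade is overstrained: the wheel's hub bears on the tension spring with more than 47 N (winding torque over 0.9 N m) (contact force between tension_wheel and tension_spring above 47 N).
It fails at once if the foot is jammed into the panel with more than 50 N (contact force between hold_down and panel above 50 N).
It fails at once if the panel is shoved more than 15 mm, straining the blade in it (distance of panel from where it was at the start of the episode above 0.015 m).
It fails at once if a bystander is moved more than 30 mm (distance of any of screwdriver, wrench, glue, jar, mug, sanding_block, offcut from where it was at the start of the episode above 0.03 m).
It also fails if it takes over 72 s, if anything falls off the work surface, if the arm or the gripper's body presses on something with over 40 N, if the wrist force passes 120 N, or if a joint passes its speed limit or range.

## Working session

There is one attempt and no reset: what is moved stays moved. The work goes in short steps, Python scripts to look and compute and a tool call to move; the robot and the scene stay as the last step left them, time stands still between calls to the robot, and variables do not carry over. Pictures are saved under pics/ and viewed, and the job is handed in when it is done.

Besides the shell and the picture viewer there is one more tool, called after "Call:" as name([rows], argument=value, ...), one row to a line, values as JSON. drive_tool: Moves the arm, as the interface text tells. Its arguments: {"type":"object","properties":{"rows":{"type":"array"},"grip_force":{"type":"number"}},"required":["rows"]}

```bash
mkdir -p pics; cat > h.py <<'E'
import numpy as np, cv2
from bench import ctrl
from scipy.spatial.transform import Rotation as R
def snap(n,f):
    d=ctrl.get_image(n); cv2.imwrite('pics/'+f,d['img']); np.savez('pics/'+f+'.npz',K=d['camera_matrix'],R=d['R'],t=d['t']); return d
def ray(f,u,v):
    d=np.load('pics/'+f+'.npz'); Rm=d['R'];c=-Rm.T@d['t'].ravel()
    w=Rm.T@np.linalg.inv(d['K'])@np.array([u,v,1.]); return c,w
def onz(f,u,v,z):
    c,w=ray(f,u,v); return c+w*(z-c[2])/w[2]
def tri(obs):
    A=np.zeros((3,3));b=np.zeros(3)
    for f,u,v in obs:
        c,w=ray(f,u,v);w=w/np.linalg.norm(w);P=np.eye(3)-np.outer(w,w);A+=P;b+=P@c
    x=np.linalg.solve(A,b); return x
def proj(f,X):
    d=np.load('pics/'+f+'.npz');p=d['K']@(d['R']@np.asarray(X)+d['t'].ravel());return p[:2]/p[2]
E
python3 - <<'E'
from h import *
for n in ['scene','side','wrist']:
    d=snap(n,n+'0.png'); print(n,-np.array(d['R']).T@np.array(d['t']).ravel())
s=ctrl.get_state(); print(s)
E
```

```text
scene [1.09525248 0.69545591 1.0139016 ]
side [ 0.32878788 -0.91714334  0.82224483]
wrist [ 0.2287205  -0.61283462  0.38406496]
{'time': 0.15, 'joint_positions': array([ 1.34311645,  0.32163708, -0.07008036,  1.45137302,  0.02257084,
        1.37080652, -0.05690134]), 'qd': array([ 0.00095711, -0.00265572, -0.00126487, -0.00496791,  0.00113437,
        0.00060195, -0.00024859]), 'joint_torque': array([ 5.22980827e-04, -4.91794324e+01, -4.04244578e-01, -3.12877107e+01,
       -6.40135445e-02,  4.04862128e-02,  1.10962380e-04]), 'position': array([ 0.15549992, -0.63072281,  0.23573379]), 'tool_rot': array([-2.47247580e+00,  1.93679880e+00,  1.83279346e-03]), 'ft_force': array([0.4599032 , 0.36854997, 0.64635711]), 'torque': array([-0.02779056,  0.04340083, -0.01008334]), 'grip_width': 1.00295110651428}
```

View pics/scene0.png

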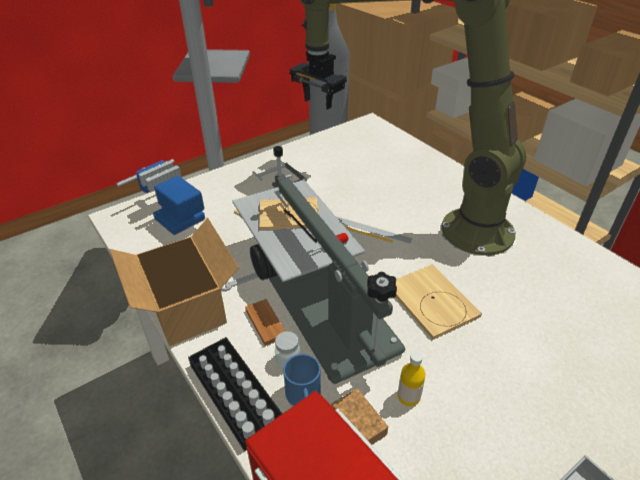

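View pics/side0.png

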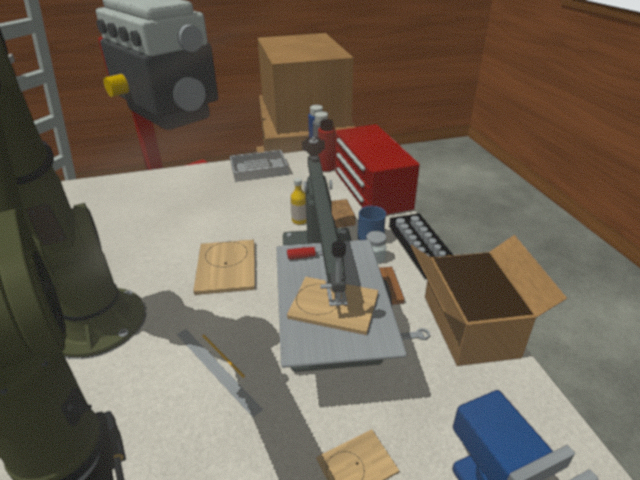

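View pics/wrist0.png

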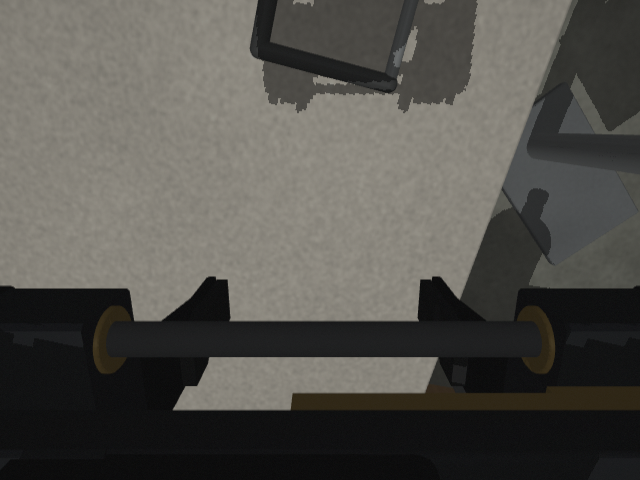

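The scene view shows the wheel at about (381,287) and the hold-down knob at about (278,150). The side view shows the knob at about (339,247), the wheel at about (314,146), and the panel on the saw table at about (333,303). The other two panels, on the bench at (225,265) and (358,460), are look-alikes. I'll enlarge these areas to confirm.

```bash
python3 - <<'E'
import cv2,numpy as np
a=cv2.imread('pics/scene0.png');b=cv2.imread('pics/side0.png')
def c(i,x,y,w,h,s): return cv2.resize(i[y:y+h,x:x+w],None,fx=s,fy=s,interpolation=cv2.INTER_CUBIC)
A=c(a,350,260,60,60,5);B=c(a,240,135,100,100,3);C=c(b,285,120,60,60,5);D=c(b,280,225,100,100,3)
cv2.imwrite('pics/crop0.png',np.vstack([np.hstack([A,B]),np.hstack([C,D])]))
E
```

```text
(no output)
```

View pics/crop0.png

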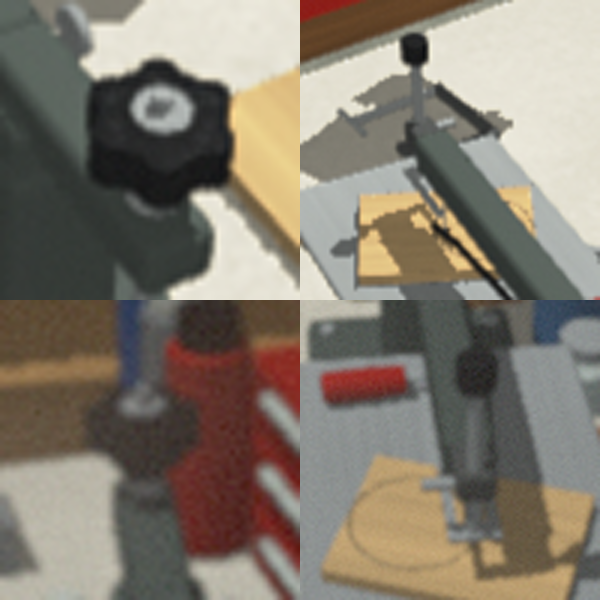

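```bash
python3 - <<'E'
from h import *
w=tri([('scene0.png',382.4,281.8),('side0.png',313,140.4)]);print('wheelcap',w,proj('scene0.png',w),proj('side0.png',w))
print(onz('scene0.png',382.4,281.8,.31),onz('side0.png',313,140.4,.31))
k=tri([('scene0.png',278,151.7),('side0.png',339,249)]);print('knob',k,proj('scene0.png',k),proj('side0.png',k))
d=(k-w)[:2];print(np.linalg.norm(d),np.degrees(np.arctan2(d[1],d[0])))
s=ctrl.get_state();print(R.from_rotvec(s['tool_rot']).as_matrix())
E
```

```text
wheelcap [0.59853748 0.20622218 0.30848144] [382.88867389 281.58751093] [313.35930758 140.54255527]
[0.60074115 0.20714945 0.31      ] [0.59704695 0.20406253 0.31      ]
knob [ 0.52116764 -0.29238791  0.32638622] [278.23170247 151.6406124 ] [339.3426826  249.07772811]
0.504577171002885 -98.82030215097824
[[ 2.39443030e-01 -9.70910333e-01 -4.00995148e-04]
 [-9.70909353e-01 -2.39443359e-01  1.38069800e-03]
 [-1.43654958e-03  5.87314271e-05 -9.99998966e-01]]
```

```bash
cat >> h.py <<'E'
def st():
    s=ctrl.get_state();M=R.from_rotvec(s['tool_rot']).as_matrix()
    print('t',s['time'],'p',np.round(s['position'],4),'az',round(float(np.degrees(np.arctan2(M[1,0],M[0,0]))),2),'tilt',np.round(M[:,2],3),'q',np.round(s['joint_positions'],3),'F',np.round(s['ft_force'],2),'M',np.round(s['torque'],3),'g',s['grip_width']);return s,M
def cmd(tgt):
    s=ctrl.get_state();M=R.from_rotvec(s['tool_rot']).as_matrix()
    print('cmd',np.round(M.T@(np.array(tgt)-s['position'])/.3,4))
E
python3 - <<'E'
from h import *
cmd([.42,-.45,.42]); cmd([.155,-.631,.42])
E
```

```text
cmd [-0.3747 -1.0002 -0.6137]
cmd [-4.000e-04  1.900e-03 -6.142e-01]
```

Call:
drive_tool([
  [[0,0,-0.2,-0.05,0],[0,0,-0.4,-0.1,0],[-0.1,-0.27,-0.6,-0.15,0],[-0.2,-0.53,-0.61,-0.2,0],[-0.28,-0.75,-0.61,-0.25,0],[-0.37,-0.98,-0.61,-0.3,0],[-0.37,-0.98,-0.61,-0.35,0],[-0.37,-0.98,-0.61,-0.4,0],[-0.37,-0.98,-0.61,-0.45,0],[-0.37,-0.98,-0.61,-0.5,0]],
])

```text
time: 1.4
position: [0.4148, -0.4525, 0.4192]
tool_rot: [-3.117, -0.388, 0.001]
ft_force: [-0.5, -0.6, 0.6]
grip_width: 0.996
```

```bash
python3 - <<'E'
from h import *
st();cmd([.62,-.2,.42])
E
```

```text
t 1.4 p [ 0.4148 -0.4525  0.4192] az 14.21 tilt [-0.001  0.    -1.   ] q [ 1.104  0.252 -0.415  1.197  0.102  1.713  0.963] F [-0.54 -0.59  0.56] M [-0.022 -0.139  0.03 ] g 0.9962939219419095
cmd [ 0.8696 -0.6481 -0.0029]
```

Call:
drive_tool([
  [[0.15,-0.11,0,-0.05,0],[0.3,-0.22,0,-0.1,0],[0.45,-0.33,0,-0.15,0],[0.6,-0.44,0,-0.2,0],[0.75,-0.55,0,-0.25,0],[0.87,-0.65,0,-0.3,0],[0.87,-0.82,0,-0.35,0],[0.87,-1.0,0,-0.35,0]],
])

```text
time: 2.4
position: [0.596, -0.0977, 0.4183]
tool_rot: [-2.458, -1.953, 0.0]
ft_force: [0.7, 0.5, 0.4]
grip_width: 1.002
```

```bash
python3 - <<'E'
from h import *
st();cmd([.598,.205,.40])
snap('wrist','w1.png')
E
```

```text
t 2.4 p [ 0.596  -0.0977  0.4183] az 76.93 tilt [-0.001  0.001 -1.   ] q [ 0.694  0.278 -0.755  1.215  0.19   1.72   1.329] F [0.71 0.51 0.39] M [ 0.103 -0.186 -0.046] g 1.0015977014259239
cmd [ 0.9842 -0.2215  0.0625]
```

Call:
drive_tool([
  [[0.17,-0.04,0,-0.05,0],[0.34,-0.08,0,-0.1,0],[0.51,-0.12,0.02,-0.15,0],[0.68,-0.16,0.04,-0.2,0],[0.85,-0.2,0.06,-0.25,0],[0.98,-0.22,0.06,-0.3,0],[0.98,-0.22,0.06,-0.32,0],[0.98,-0.22,0.06,-0.32,0],[0.98,-0.22,0.06,-0.32,0]],
])

```text
time: 3.58
position: [0.599, 0.2011, 0.4013]
tool_rot: [1.22, 2.895, -0.001]
ft_force: [0.4, 0.4, 0.4]
grip_width: 0.999
```

```bash
python3 - <<'E'
from h import *
st();snap('wrist','w2.png');snap('scene','s2.png')
E
```

```text
t 3.575 p [0.599  0.2011 0.4013] az 134.3 tilt [-0.    -0.001 -1.   ] q [ 0.316  0.409 -1.003  1.174  0.347  1.73   1.753] F [0.42 0.36 0.35] M [ 0.149 -0.083  0.027] g 0.9985541055535169
```

View pics/w2.png

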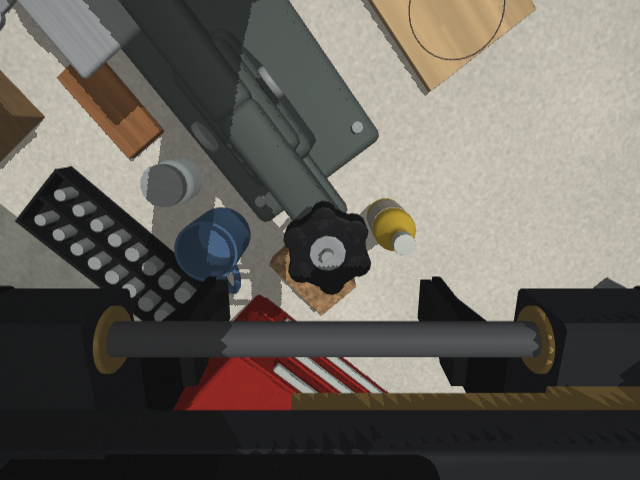

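```bash
python3 - <<'E'
from h import *
g=cv2.cvtColor(cv2.imread('pics/w2.png'),cv2.COLOR_BGR2GRAY)
roi=g[195:300,275:380]; m=(roi<45).astype(np.uint8)
c=max(cv2.findContours(m,0,2)[0],key=cv2.contourArea); print('hull circle',[np.array(x)+0 for x in cv2.minEnclosingCircle(c)])
print('cap',onz('w2.png',329,252,.309)); 
(cx,cy),r=cv2.minEnclosingCircle(c);print(cx+275,cy+195,r,onz('w2.png',cx+275,cy+195,.308))
for z in (.1,.2,.25,.3): print(z,onz('w2.png',260,297,z),onz('s2.png',315,394,z))
a=cv2.imread('pics/side0.png');b=cv2.imread('pics/s2.png')
cv2.imwrite('pics/c2.png',np.hstack([cv2.resize(a[100:220,280:430],(450,360)),cv2.resize(b[360:480,240:360],(340,360))]))
E
```

```text
hull circle [array([51.92420197, 52.44982529]), np.float64(46.82618713378906)]
cap [0.59871495 0.20625857 0.309     ]
326.92420196533203 247.44982528686523 46.82618713378906 [0.59764888 0.20331712 0.308     ]
0.1 [0.74932982 0.23575437 0.1       ] [0.77173436 0.21960777 0.1       ]
0.2 [0.70390017 0.21636641 0.2       ] [0.80713403 0.27167554 0.2       ]
0.25 [0.68118535 0.20667244 0.25      ] [0.82483386 0.29770942 0.25      ]
0.3 [0.65847052 0.19697846 0.3       ] [0.84253369 0.3237433  0.3       ]
```

View pics/c2.png

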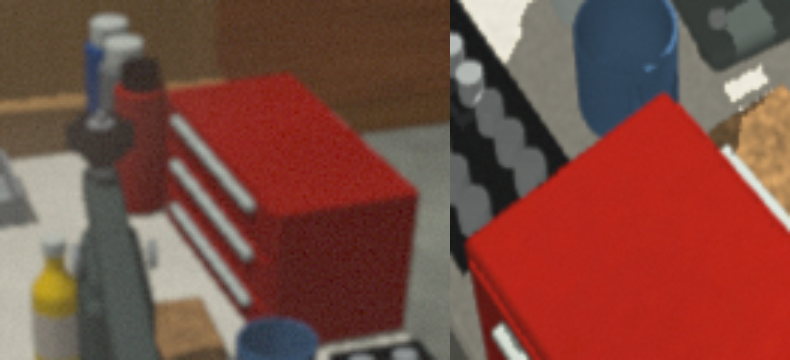

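```bash
python3 - <<'E'
from h import *
print(tri([('side0.png',369,172.7),('s2.png',313,392.5)]))
print(tri([('side0.png',369,172.7),('s2.png',313,392.5),('w2.png',260,297)]))
s,M=st();print(M.round(3))
cmd([.5985,.2055,.400]);cmd([.5985,.2055,.291])
E
```

```text
[0.78653717 0.24954719 0.16106594]
[0.76602899 0.23654748 0.14509987]
t 3.675 p [0.599  0.2012 0.4015] az 134.32 tilt [ 0. -0. -1.] q [ 0.316  0.409 -1.004  1.174  0.347  1.73   1.754] F [-0.26  0.34 -0.1 ] M [ 0.143 -0.088 -0.007] g 0.997734048286798
[[-0.699  0.715  0.   ]
 [ 0.715  0.699 -0.   ]
 [-0.    -0.    -1.   ]]
cmd [0.0114 0.009  0.0049]
cmd [0.0116 0.0091 0.3683]
```

The wheel axis is at (0.5985, 0.2055), and the wrist, scene and side views agree on it within about 3 mm. The toolbox top is at about 0.16 m, well below the hand. Next I descend and grip.

Call:
drive_tool([
  [[0.011,0.009,0.1,0,0],[0.011,0.009,0.2,0,0],[0.011,0.009,0.29,0,0],[0.011,0.009,0.34,0,0],[0.011,0.009,0.365,0,0],[0.011,0.009,0.365,0,0],[0.011,0.009,0.365,0,255],[0.011,0.009,0.365,0,255],[0.011,0.009,0.365,0,255],[0.011,0.009,0.365,0,255],[0.011,0.009,0.365,0,255],[0.011,0.009,0.365,0,255]],
], grip_force=50)

```text
time: 5.18
position: [0.5996, 0.2052, 0.2923]
tool_rot: [1.217, 2.893, -0.0]
ft_force: [4.6, -2.2, 1.0]
grip_width: 0.649
```

```bash
python3 - <<'E'
from h import *
st();snap('scene','s3.png');snap('wrist','w3.png')
a=cv2.imread('pics/s3.png');b=cv2.imread('pics/w3.png')
cv2.imwrite('pics/c3.png',np.hstack([cv2.resize(a[220:340,320:440],(400,400)),cv2.resize(b[120:400,180:460],(400,400))]))
E
```

```text
t 5.175 p [0.5996 0.2052 0.2923] az 134.39 tilt [ 0.002 -0.001 -1.   ] q [ 0.357  0.423 -0.997  1.384  0.355  1.52   1.73 ] F [ 4.59 -2.15  1.01] M [-0.458 -1.065  0.444] g 0.6490288908667212
```

View pics/c3.png

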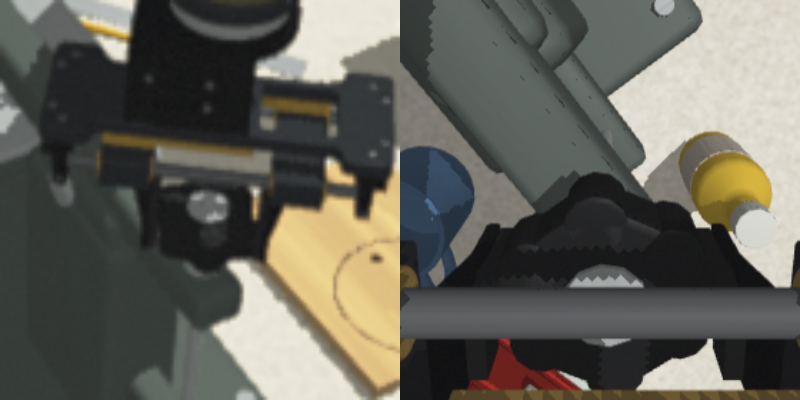

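The wheel is held between lobes with the opening at 56 mm, and the cap is centred between the fingers. I'll start winding slowly.

Call:
drive_tool([
  [[0,0,0,0.02,255],[0,0,0,0.04,255],[0,0,0,0.06,255],[0,0,0,0.08,255],[0,0,0,0.1,255],[0,0,0,0.12,255],[0,0,0,0.14,255],[0,0,0,0.16,255]],
])

```text
time: 6.28
position: [0.5995, 0.2054, 0.2923]
tool_rot: [1.9, 2.499, 0.001]
ft_force: [4.4, -2.4, -0.0]
grip_width: 0.647
```

```bash
python3 - <<'E'
from h import *
st()
E
```

```text
t 6.275 p [0.5995 0.2054 0.2923] az 105.48 tilt [ 0.002 -0.001 -1.   ] q [ 0.302  0.392 -0.905  1.386  0.308  1.508  1.257] F [ 4.42 -2.42 -0.03] M [-0.433 -1.12   0.423] g 0.6469915591052428
```

Call:
drive_tool([
  [[0,0,0,0.02,255],[0,0,0,0.04,255],[0,0,0,0.06,255],[0,0,0,0.08,255],[0,0,0,0.1,255],[0,0,0,0.12,255],[0,0,0,0.14,255],[0,0,0,0.16,255]],
])

```text
time: 7.28
position: [0.5994, 0.2056, 0.2923]
tool_rot: [2.462, 1.948, 0.002]
ft_force: [4.0, -1.7, 0.3]
grip_width: 0.645
```

```bash
python3 - <<'E'
from h import *
st()
E
```

```text
t 7.275 p [0.5994 0.2056 0.2923] az 76.7 tilt [ 0.002 -0.001 -1.   ] q [ 0.246  0.367 -0.819  1.388  0.268  1.498  0.781] F [ 3.98 -1.7   0.34] M [-0.467 -1.097  0.417] g 0.6447276079503568
```

Call:
drive_tool([
  [[0,0,0,0.02,255],[0,0,0,0.04,255],[0,0,0,0.06,255],[0,0,0,0.08,255],[0,0,0,0.1,255],[0,0,0,0.12,255],[0,0,0,0.14,255],[0,0,0,0.16,255]],
])

```text
time: 8.28
position: [0.5995, 0.2058, 0.2923]
tool_rot: [2.87, 1.275, 0.004]
ft_force: [5.8, -1.6, -0.7]
grip_width: 0.649
```

```bash
python3 - <<'E'
from h import *
st()
E
```

```text
t 8.275 p [0.5995 0.2058 0.2923] az 47.91 tilt [ 0.003 -0.    -1.   ] q [ 0.192  0.347 -0.739  1.39   0.233  1.491  0.301] F [ 5.79 -1.6  -0.73] M [-0.471 -1.159  0.367] g 0.648875161167006
```

Call:
drive_tool([
  [[0,0,0,0.02,255],[0,0,0,0.04,255],[0,0,0,0.06,255],[0,0,0,0.08,255],[0,0,0,0.1,255],[0,0,0,0.12,255],[0,0,0,0.14,255],[0,0,0,0.16,255]],
])

```text
time: 9.28
position: [0.5997, 0.206, 0.2922]
tool_rot: [3.098, 0.521, 0.005]
ft_force: [6.8, -1.0, -0.3]
grip_width: 0.646
```

```bash
python3 - <<'E'
from h import *
st();snap('wrist','w4.png')
b=cv2.imread('pics/w4.png')
cv2.imwrite('pics/c4.png',cv2.resize(b[120:400,180:460],(500,500)))
E
```

```text
t 9.275 p [0.5997 0.206  0.2922] az 19.11 tilt [ 0.003  0.    -1.   ] q [ 0.138  0.331 -0.663  1.391  0.204  1.485 -0.181] F [ 6.8  -1.   -0.26] M [-0.383 -1.232  0.428] g 0.6455146798346355
```

View pics/c4.png

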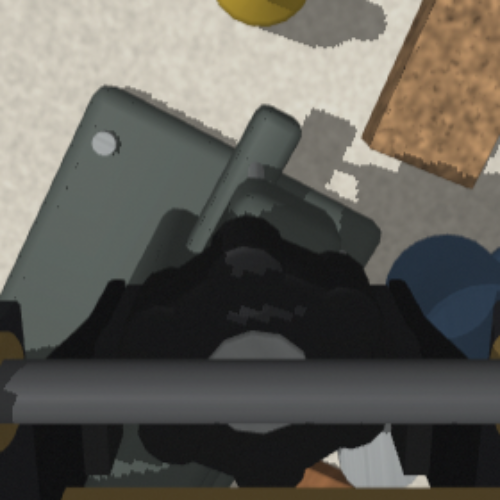

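The lobe sits in the same place relative to the fingers, so the grip hasn't slipped. After 2.0 rad the torque still reads 0.42, which is slack.

Call:
drive_tool([
  [[0,0,0,0.02,255],[0,0,0,0.04,255],[0,0,0,0.06,255],[0,0,0,0.08,255],[0,0,0,0.1,255],[0,0,0,0.12,255],[0,0,0,0.14,255],[0,0,0,0.16,255]],
])

```text
time: 10.32
position: [0.5999, 0.206, 0.2923]
tool_rot: [-3.13, 0.265, -0.006]
ft_force: [6.0, -1.1, 0.1]
grip_width: 0.651
```

```bash
python3 - <<'E'
from h import *
st()
E
```

```text
t 10.325 p [0.5999 0.206  0.2923] az -9.69 tilt [ 0.004  0.    -1.   ] q [ 0.086  0.318 -0.591  1.393  0.177  1.48  -0.666] F [ 5.95 -1.12  0.12] M [-0.272 -1.305  0.432] g 0.650784454576815
```

Call:
drive_tool([
  [[0,0,0,0.02,255],[0,0,0,0.04,255],[0,0,0,0.06,255],[0,0,0,0.08,255],[0,0,0,0.1,255],[0,0,0,0.12,255],[0,0,0,0.14,255],[0,0,0,0.16,255]],
])

```text
time: 11.32
position: [0.6001, 0.2058, 0.2923]
tool_rot: [-2.965, 1.035, -0.006]
ft_force: [6.6, -1.3, -0.7]
grip_width: 0.649
```

```bash
python3 - <<'E'
from h import *
st()
E
```

```text
t 11.325 p [0.6001 0.2058 0.2923] az -38.48 tilt [ 0.004 -0.    -1.   ] q [ 0.036  0.307 -0.523  1.395  0.154  1.476 -1.152] F [ 6.63 -1.26 -0.72] M [-0.377 -1.421  0.582] g 0.6493155376728739
```

Spring taken up (0.58). About 0.4 rad to go, so I'll take 0.25 rad and read again.

Call:
drive_tool([
  [[0,0,0,0.02,255],[0,0,0,0.04,255],[0,0,0,0.06,255],[0,0,0,0.08,255]],
])

```text
time: 11.82
position: [0.6002, 0.2057, 0.2922]
tool_rot: [-2.812, 1.398, -0.006]
ft_force: [6.5, -2.0, -0.1]
grip_width: 0.645
```

```bash
python3 - <<'E'
from h import *
st()
E
```

```text
t 11.825 p [0.6002 0.2057 0.2922] az -52.87 tilt [ 0.004 -0.    -1.   ] q [ 0.011  0.302 -0.49   1.396  0.143  1.474 -1.396] F [ 6.47 -1.99 -0.12] M [-0.459 -1.44   0.621] g 0.6451579631202334
```

Call:
drive_tool([
  [[0,0,0,0.02,255],[0,0,0,0.04,255],[0,0,0,0.06,255]],
])

```text
time: 12.2
position: [0.6001, 0.2057, 0.2923]
tool_rot: [-2.668, 1.656, -0.006]
ft_force: [6.7, -2.8, -1.0]
grip_width: 0.649
```

```bash
python3 - <<'E'
from h import *
st()
E
```

```text
t 12.2 p [0.6001 0.2057 0.2923] az -63.66 tilt [ 0.004 -0.    -1.   ] q [-0.007  0.299 -0.465  1.397  0.135  1.473 -1.579] F [ 6.69 -2.83 -1.04] M [-0.487 -1.47   0.691] g 0.6486397596189878
```

Call:
drive_tool([
  [[0,0,0,0.01,255],[0,0,0,0.02,255]],
])

```text
time: 12.45
position: [0.6002, 0.2056, 0.2923]
tool_rot: [-2.615, 1.738, -0.006]
ft_force: [6.1, -1.6, -0.6]
grip_width: 0.647
```

```bash
python3 - <<'E'
from h import *
st()
E
```

```text
t 12.45 p [0.6002 0.2056 0.2923] az -67.2 tilt [ 0.004 -0.001 -1.   ] q [-0.013  0.298 -0.457  1.397  0.133  1.473 -1.639] F [ 6.07 -1.55 -0.57] M [-0.608 -1.433  0.629] g 0.6470988922372692
```

Call:
drive_tool([
  [[0,0,0,0.01,255],[0,0,0,0.02,255]],
])

```text
time: 12.7
position: [0.6001, 0.2056, 0.2923]
tool_rot: [-2.559, 1.819, -0.006]
ft_force: [7.1, -2.1, -0.8]
grip_width: 0.644
```

```bash
python3 - <<'E'
from h import *
st()
E
```

```text
t 12.7 p [0.6001 0.2056 0.2923] az -70.8 tilt [ 0.004 -0.001 -1.   ] q [-0.019  0.297 -0.45   1.397  0.13   1.473 -1.7  ] F [ 7.09 -2.1  -0.81] M [-0.559 -1.416  0.63 ] g 0.6444453435087923
```

Call:
drive_tool([
  [[0,0,0,0.01,255],[0,0,0,0.02,255]],
])

```text
time: 12.95
position: [0.6001, 0.2056, 0.2923]
tool_rot: [-2.501, 1.898, -0.006]
ft_force: [6.1, -1.7, -0.2]
grip_width: 0.65
```

```bash
python3 - <<'E'
from h import *
st()
E
```

```text
t 12.95 p [0.6001 0.2056 0.2923] az -74.4 tilt [ 0.004 -0.001 -1.   ] q [-0.025  0.296 -0.442  1.398  0.128  1.472 -1.761] F [ 6.13 -1.68 -0.16] M [-0.609 -1.416  0.68 ] g 0.6504961012503921
```

The readings put the hub 0.8–1.1 rad past take-up, i.e. 0.65–0.73 N m or 23–31 N on the spring. I'll hold briefly, release and rise.

Call:
drive_tool([
  [[0,0,0,0,255],[0,0,0,0,255],[0,0,0,0,255],[0,0,0,0,0],[0,0,0,0,0],[0,0,0,0,0],[0,0,0,0,0],[0,0,0,0,0],[0,0,-0.1,0,0],[0,0,-0.25,0,0],[0,0,-0.4,0,0],[0,0,-0.4,0,0]],
])

```text
time: 14.45
position: [0.5992, 0.2074, 0.4166]
tool_rot: [-2.498, 1.894, -0.006]
ft_force: [-0.1, 0.9, -0.3]
grip_width: 0.998
```

```bash
python3 - <<'E'
from h import *
st();snap('wrist','w5.png');snap('scene','s5.png');snap('side','d5.png');
cmd([.60,-.08,.42])
a=cv2.imread('pics/s5.png');b=cv2.imread('pics/d5.png')
cv2.imwrite('pics/c5.png',np.hstack([cv2.resize(a[125:215,240:330],None,fx=4,fy=4,interpolation=2),cv2.resize(b[230:320,280:370],None,fx=4,fy=4,interpolation=2)]))
E
```

```text
t 14.45 p [0.5992 0.2074 0.4166] az -74.33 tilt [ 0.007  0.003 -1.   ] q [-0.05   0.295 -0.445  1.154  0.127  1.711 -1.756] F [-0.15  0.87 -0.29] M [ 0.009 -0.005  0.023] g 0.9984536155131557
cmd [ 0.9207  0.2513 -0.0295]
```

View pics/w5.png

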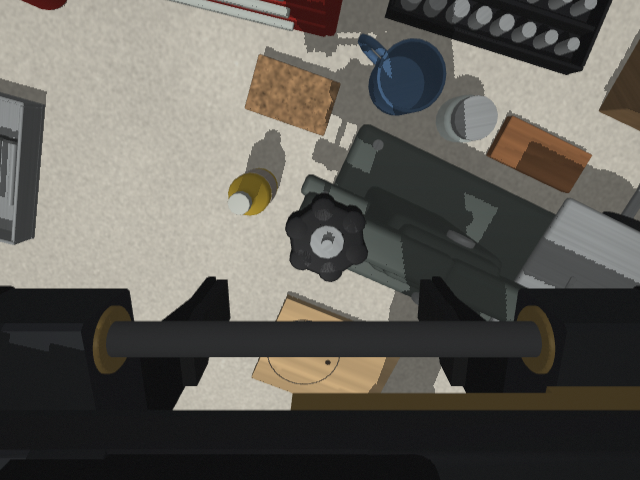

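View pics/c5.png

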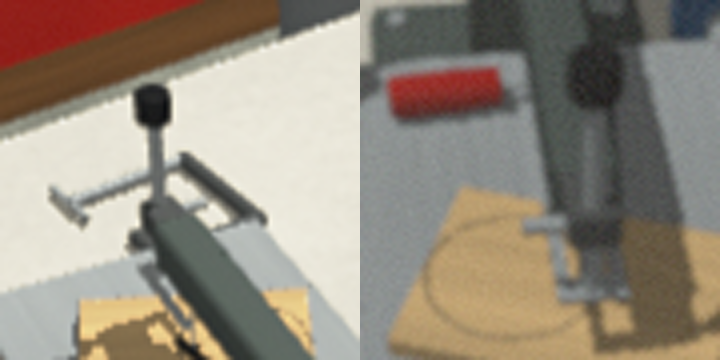

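The wheel has been released cleanly: the torque bias after release is 0.02, which gives a slack drag of 0.40. In the scene view the hold-down is unchanged. Next I move to the knob with the jaws shut.

Call:
drive_tool([
  [[0.16,0.02,0,0,0],[0.32,0.04,0,0,0],[0.48,0.05,0,0,255],[0.64,0.06,0,0,255],[0.8,0.07,0,0,255],[0.92,0.08,0,0,255],[0.92,0.08,0,0,255]],
])

```text
time: 15.48
position: [0.6493, -0.0708, 0.4093]
tool_rot: [2.493, -1.905, -0.004]
ft_force: [-0.2, -0.2, 0.2]
grip_width: 0.513
```

```bash
python3 - <<'E'
from h import *
st();cmd([.521,-.292,.40])
E
```

```text
t 15.475 p [ 0.6493 -0.0708  0.4093] az -74.75 tilt [-0.004 -0.002 -1.   ] q [ 0.277  0.333 -0.302  1.107  0.1    1.719 -1.3  ] F [-0.24 -0.21  0.25] M [0.007 0.033 0.01 ] g 0.512979588729417
cmd [0.5989 0.6064 0.0341]
```

Call:
drive_tool([
  [[0.12,0.12,0,0,255],[0.24,0.24,0,0,255],[0.36,0.36,0,0,255],[0.48,0.48,0,0,255],[0.6,0.605,0,0,255],[0.6,0.605,0,0,255],[0.6,0.605,0,0,255],[0.6,0.605,0,0,255]],
])

```text
time: 16.48
position: [0.5244, -0.2859, 0.4116]
tool_rot: [-2.506, 1.893, 0.001]
ft_force: [0.3, -0.6, 0.0]
grip_width: 0.008
```

```bash
python3 - <<'E'
from h import *
st();cmd([.521,-.292,.37]);snap('wrist','w6.png');snap('scene','s6.png')
E
```

```text
t 16.475 p [ 0.5244 -0.2859  0.4116] az -74.13 tilt [-0.     0.001 -1.   ] q [ 0.6    0.194 -0.177  1.266  0.033  1.685 -0.864] F [ 0.26 -0.61  0.04] M [-0.014 -0.005  0.022] g 0.00848176396032925
cmd [0.0167 0.0166 0.1386]
```

View pics/w6.png

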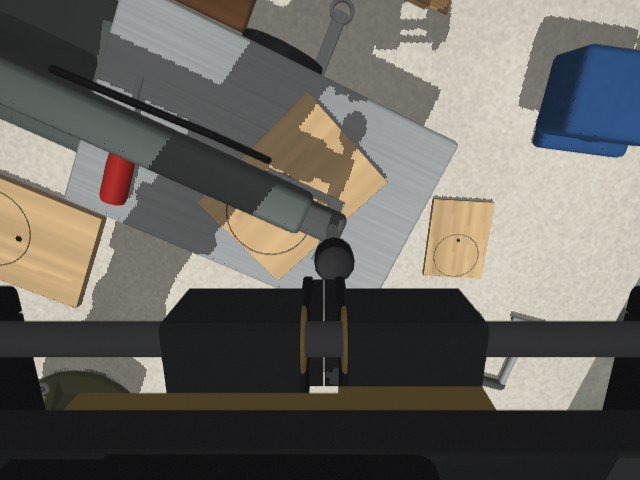

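```bash
python3 - <<'E'
from h import *
for z in (.315,.337): print(z,onz('w6.png',334,261,z), onz('w6.png',334,257,z))
d=ray('w6.png',0,0)[0];print(d); print(proj('w6.png',[.521,-.292,.337]),proj('w6.png',[.521,-.292,.315]))
a=cv2.imread('pics/w6.png')[220:300,290:380];cv2.imwrite('pics/c6.png',cv2.resize(a,None,fx=6,fy=6,interpolation=2))
E
```

```text
0.315 [ 0.51569538 -0.29526232  0.315     ] [ 0.51841983 -0.29446651  0.315     ]
0.337 [ 0.5229906  -0.29258526  0.337     ] [ 0.52547049 -0.29186089  0.337     ]
[ 0.59696615 -0.26543916  0.5600861 ]
[332.17404732 263.70211537] [331.53930795 252.52213317]
```

View pics/c6.png

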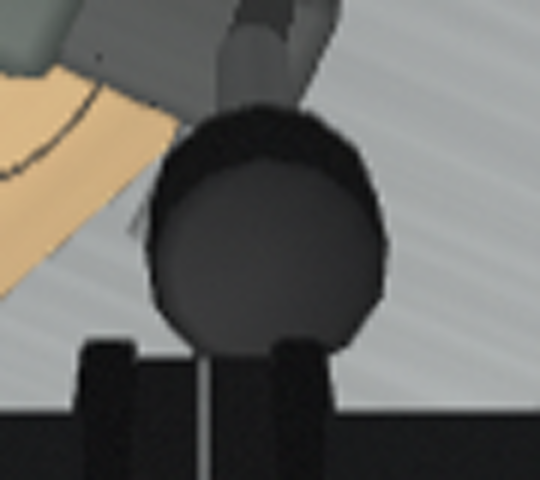

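The knob's top centre from the wrist view, (0.5215, −0.2929), agrees with the earlier triangulation within 1 mm. I'll press down in small steps.

Call:
drive_tool([
  [[0.018,0.016,0.06,0,255],[0.018,0.016,0.12,0,255],[0.018,0.016,0.16,0,255],[0.018,0.016,0.18,0,255],[0.018,0.016,0.195,0,255],[0.018,0.016,0.21,0,255],[0.018,0.016,0.225,0,255],[0.018,0.016,0.24,0,255],[0.018,0.016,0.255,0,255],[0.018,0.016,0.27,0,255]],
])

```text
time: 17.82
position: [0.5206, -0.2945, 0.3309]
tool_rot: [-2.503, 1.898, -0.001]
ft_force: [-0.7, 1.0, 4.6]
grip_width: 0.007
```

```bash
python3 - <<'E'
from h import *
st();snap('scene','s7.png');snap('side','d7.png')
a=cv2.imread('pics/s7.png');b=cv2.imread('pics/d7.png')
cv2.imwrite('pics/c7.png',np.hstack([cv2.resize(a[125:215,240:330],None,fx=4,fy=4,interpolation=2),cv2.resize(b[230:320,280:370],None,fx=4,fy=4,interpolation=2)]))
E
```

```text
t 17.825 p [ 0.5206 -0.2945  0.3309] az -74.33 tilt [ 0.001 -0.    -1.   ] q [ 0.616  0.189 -0.172  1.43   0.032  1.525 -0.851] F [-0.73  0.97  4.62] M [ 0.362 -0.018 -0.056] g 0.007023973962130492
```

View pics/c7.png

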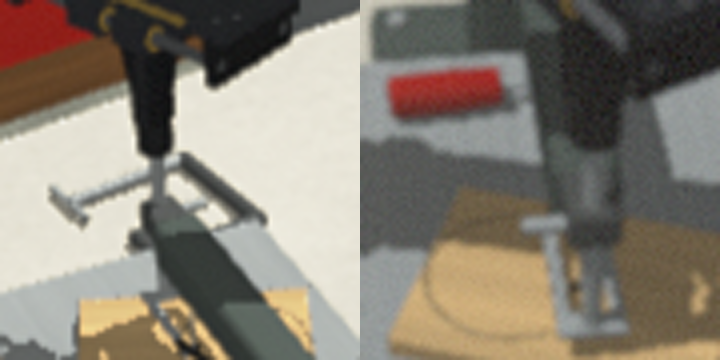

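The force reads 4.6 N, which is just the sliding friction, and the knob is following the fingers. Contact with the panel is expected at TCP z ≈ 0.316.

Call:
drive_tool([
  [[0,0,0.01,0,255],[0,0,0.02,0,255],[0,0,0.03,0,255],[0,0,0.038,0,255],[0,0,0.042,0,255]],
])

```text
time: 18.55
position: [0.5203, -0.2946, 0.3183]
tool_rot: [-2.503, 1.898, -0.0]
ft_force: [0.7, 1.4, 3.3]
grip_width: 0.004
```

Call:
drive_tool([
  [[0,0,0.002,0,255],[0,0,0.004,0,255]],
])

```text
time: 18.8
position: [0.5203, -0.2947, 0.3173]
tool_rot: [-2.503, 1.898, -0.0]
ft_force: [0.1, 1.4, 4.3]
grip_width: 0.002
```

Call:
drive_tool([
  [[0,0,0.002,0,255],[0,0,0.004,0,255]],
])

```text
time: 19.05
position: [0.5204, -0.2946, 0.3165]
tool_rot: [-2.503, 1.898, -0.001]
ft_force: [-0.6, 0.8, 7.2]
grip_width: 0.004
```

```bash
python3 - <<'E'
from h import *
st()
E
```

```text
t 19.05 p [ 0.5204 -0.2946  0.3165] az -74.34 tilt [ 0. -0. -1.] q [ 0.617  0.191 -0.172  1.456  0.033  1.498 -0.852] F [-0.56  0.78  7.24] M [ 0.371  0.045 -0.013] g 0.0038484923603495595
```

Call:
drive_tool([
  [[0,0,0.002,0,255],[0,0,0.003,0,255]],
])

```text
time: 19.3
position: [0.5204, -0.2946, 0.3165]
tool_rot: [-2.503, 1.898, -0.002]
ft_force: [-0.4, 1.9, 9.1]
grip_width: 0.002
```

The force has risen to 9.1 N with z stopped at 0.3165, so the foot is resting on the panel. Now I back off straight up and away.

Call:
drive_tool([
  [[0,0,0,0,255],[0,0,0,0,255],[0,0,-0.01,0,255],[0,0,-0.04,0,255],[0,0,-0.12,0,255],[0,0,-0.24,0,255],[-0.2,0,-0.36,0,255],[-0.4,-0.1,-0.4,0,255],[-0.5,-0.2,-0.4,0,255],[-0.5,-0.2,-0.4,0,255],[-0.5,-0.2,-0.4,0,255]],
])

```text
time: 20.68
position: [0.5373, -0.1349, 0.4348]
tool_rot: [2.501, -1.898, -0.0]
ft_force: [-0.2, 0.0, 0.5]
grip_width: 0.003
```

```bash
python3 - <<'E'
from h import *
st();snap('scene','s8.png');snap('side','d8.png')
a=cv2.imread('pics/s8.png');b=cv2.imread('pics/d8.png')
cv2.imwrite('pics/c8.png',np.hstack([cv2.resize(a[125:215,240:330],None,fx=4,fy=4,interpolation=2),cv2.resize(b[230:320,280:370],None,fx=4,fy=4,interpolation=2)]))
E
```

```text
t 20.675 p [ 0.5373 -0.1349  0.4348] az -74.39 tilt [-0.001 -0.001 -1.   ] q [ 0.453  0.111 -0.286  1.317  0.033  1.719 -1.125] F [-0.16  0.05  0.48] M [-0.022 -0.017  0.018] g 0.0032686262826122966
```

View pics/c8.png

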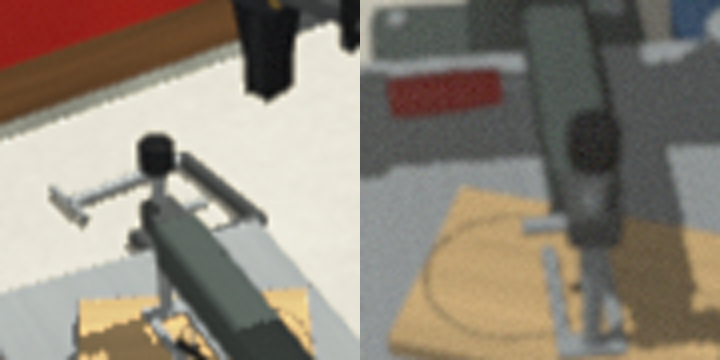

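View pics/s8.png

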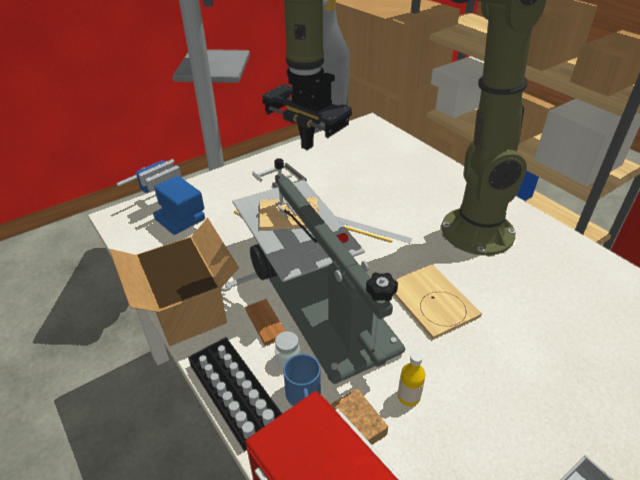

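```bash
python3 - <<'E'
from h import *
print(tri([('s8.png',278.75,163.5),('d8.png',338.3,265)]))
a=cv2.imread('pics/side0.png');b=cv2.imread('pics/d8.png')
def pan(i):
    h=cv2.cvtColor(i,cv2.COLOR_BGR2HSV);print([int(x) for x in h[300,300]])
pan(a);pan(b)
def edge(i): return i[275:335,280:385]
cv2.imwrite('pics/c9.png',np.hstack([cv2.resize(edge(x),None,fx=3.7,fy=3.7) for x in (a,b)]))
ctrl.close_job()
E
```

```text
[ 0.52064799 -0.29264632  0.29051595]
[18, 101, 189]
[19, 98, 189]
the job is handed in; nothing more can be done
```

View pics/c9.png

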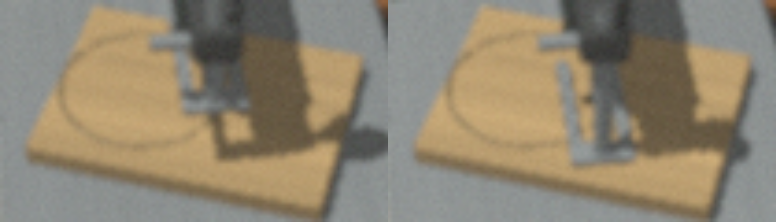

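I wound the tension wheel firm, pushed the hold-down's foot onto the panel, let go and handed the job in at about 21 s. No verdict was reported.

- **Tension wheel:** I wound it about 3.6 rad clockwise in one grasp. Slack drag read 0.42 N m, including a 0.02 sensor bias. The spring took up at roughly 2.5–2.8 rad.
- **Firmness:** The readings did not fully agree. The last three, 0.63, 0.63 and 0.68 N m, came at a slower turn, while 0.69 came slightly earlier at a faster one. I estimate 0.65–0.73 N m, or about 23–31 N on the spring, which is inside the 19–38 N band. Sensor noise was about ±0.04 N m, so this is not exact.
- **Hold-down:** The knob slid against about 4.5 N of friction, then the force rose to 9 N as downward travel stopped, so the foot met the panel. The knob's centre afterwards measured z = 0.2905 m, against 0.291 m expected with the foot resting on the panel.
- **Panel and bystanders:** The side views before and after show the panel in the same place. In the final scene view I saw none of the bystanders in view displaced. The hand was clear of everything, with forces near zero.

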